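# Toast from frozen: lever down, then the defrost key

## Task

Start the toaster for the frozen bread in it: with the fingertips push the lever on its front end all the way down until it catches and the bread stays down, then gently press the defrost key - the middle of the three round keys on top, between lever and bread slots - right down, and take the hand away. Do not press the keys on either side of it, do not touch the bread, and leave the browning dial as it is set. Nothing is to be lifted, the toaster must not be shoved along the worktop, and the crockery round it stays where it stands.

Things in the scene. Friction and masses are not known exactly. Their poses are not given: they have to be found in the camera images.
- toaster: Low two-slot toaster, steel sides between black end caps, 260 long (x) x 170 wide (y) x 160 mm high, about 2.3 kg, standing loose on rubber feet. Origin: centre of its underside, on the worktop; z up; its x axis runs along the bread slots from the lever end (-x, the front, which faces roughly towards the robot) to the rear; y is to the left seen from the lever end. The two slots lie at y = +-35 mm from x = -68 to 88 mm. On top of the front cap is the row of three keys.
- lever (a joint): Travel of the lever, m: 0 = up, 0.036 = fully down. It slides straight down in a slot in the front face and carries the bread. It pushes back with about 5 to 7 N at the top, less on the way down; past about 0.027 it draws itself down and stays down. Let go of earlier, it springs up again.
- lever_top (a point): Middle of the upper face of the lever's grey paddle, which is 26 mm (x) x 46 mm (y) x 13 mm thick. The point lies on the toaster's centre line, 24 mm in front of the front face, and at the start 149 mm above the worktop (11 mm below the toaster's top); it moves down with the lever to 113 mm.
- bread: Two slices of bread in the slots, each 14 mm thick and 126 mm long, carried by the lever; with the lever up they stand 26 mm out of the toaster's top, with it down they are sunk in it. The body's origin is at the lever, in the front face.
- key_middle (a joint): Travel of the defrost key, m: 0 = out, 0.004 = fully pressed. Springs out by itself. About 3 N presses it fully.
- key_middle_top (a point): Middle of the top of the defrost key (the middle one, a small snow-crystal sign before it): round, 18 mm across, standing 7 mm out of the toaster's top (167 mm above the worktop), on the toaster's centre line, 33 mm behind the front face. The key moves straight down 4 mm.
- key_left (a joint): Travel of the stop key, like key_middle. Must not be pressed.
- key_left_top (a point): Middle of the top of the stop key: same round shape, 40 mm to the left (+y of the toaster) of the defrost key.
- key_right (a joint): Travel of the reheat key, like key_middle. Must not be pressed.
- key_right_top (a point): Middle of the top of the reheat key: same round shape, 40 mm to the right (-y of the toaster) of the defrost key.
- defrost_cap: The cap of the defrost key, the part that is pressed. Origin: the same point as key_middle_top; it is fragile: 20 N is too much.
- dial (a joint): Angle of the browning dial, rad, growing clockwise seen from the front; 0 = its white mark points up. It starts between 0.5 and 1.1 and must be left as it is. A black knob 32 mm across that stands 14 mm out of the front face, its axis 48 mm to the right of the lever's line and 62 mm above the worktop; it turns easily.
- plate_low: Lower of two clear glass plates stacked to the right of the toaster, 188 mm across, 19 mm high. Origin: centre of the underside.
- plate_top: Upper one of the two stacked plates, same size. Origin: centre of the underside.
- mug: Clear glass mug with one handle, 103 x 136 x 88 mm high, to the left of the toaster. Origin: under its middle.
- shaker: Small salt shaker with grey cap, 44 mm across, 90 mm high, to the left of the toaster. Origin: centre of the underside.
- spoon: Teaspoon with red handle, 132 x 26 x 11 mm, lying on the worktop in front of the plates. Origin: under its middle.
- cup: Smoke-grey glass cup with wide rim and handle, 136 x 163 x 74 mm high, at the left. Origin: under its middle.
Mind the look-alikes: they are no part of the job. Several things have the shape of the shaker; the one meant has the colours described above.

How it is judged:
By the outcome, as a careful person would: the job done as asked, in the order asked, and still so for the second after the job is handed in, with the robot touching nothing.
It also fails if it takes over 38 s, if anything falls off the work surface, if the arm or the gripper's body presses on something with over 40 N, if the wrist force passes 120 N, or if a joint passes its speed limit or range.

## Robot

A 6-joint arm with a two-finger parallel gripper is mounted at the origin on a cart in front of the work surface, level with it; the furniture and walls round the work are solid. World frame = base frame: x ahead of the robot, y to its left, z up, the work surface at z = 0. Lengths are in m, angles in rad, forces in N, time in s.
With the tool pointing down it reaches from about 0.275 to 0.85 m from the base axis. Payload 5.2 kg.
Tool frame: the origin (TCP) lies at the centre of the arm's flange, where the gripper is bolted on; the fingertips stand 173 mm ahead of it and the grasp point (between the pads) lies 155 mm ahead of it; z points along the fingers, x is the direction in which the jaws open and shut, and the axes are right-handed (so a half turn about z gives the same grasp; the last joint's range is limited). The gripper opens to 85 mm and grips with 20 to 120 N. Pads are 22 mm wide; open, the fingers measure 114 mm over their backs; the gripper's body (76 mm by 85 mm) begins 54 mm behind the grasp point. The pads swing forward as they close: fully open they stand 13 mm farther back than shut.
Start: joints at [0.953, 0.259, 1.535, -0, 1.348, -0.203], TCP at [0.222, 0.503, 0.405] pointing down, gripper open.
Joint ranges: [-3.14, 3.14], [-0.91, 2.08], [0.19, 2.58], [-1.22, 4.36], [0.22, 2.71], [-3.12, 3.12]. Speed limits (rad/s): [2.57, 2.57, 3.14, 3.14, 3.14, 3.14].

## Interface

Orientations are given as a rotation vector (axis times angle).
In Python, from workcell import sensors, optics, job, regions_of, tip_of gives the robot as it stands. The module is installed in compiled form; this text tells all that it offers.
- The arm moves only by the tool move_arm, never from a script. Its argument "targets" is a list of rows, each a list of 7 numbers: the finger opening in mm, from 0 to 85.4, then the shift along the world's x, y, z in mm, then the turn, a rotation vector about the world's x, y, z in degrees. In form: [[jaw, tx, ty, tz, wx, wy, wz], ...]. A call has 1 to 5 rows; each row shifts and turns the commanded pose from where the row before left it; what a row does not reach is not made up. A row lasts 1/8 s, in which the tool goes at most 62.5 mm and 10.7 degrees, less where a joint would pass 70% of its speed; a pose out of reach is approached as far as the arm can. A call is refused whole if a number of a shift passes 62.5 or a number of a turn 10.7, either way. A call with a gripper value outside its range is refused whole. The fingers move at their own pace and stop on an object; "newtons" is the grip in N (left out, the last holds). Time passes only in rows, so rows that do not move let the fingers close. It gives the time, the measured TCP pose, the force and the opening at its end, in the units of the state.
- sensors.state(): the state, without advancing time (a new reading comes with each control period).
- optics.read_camera(name): name is "side" or "top"; returns (picture, depth): 420x560x3 uint8, red, green, blue; 420x560 float32, m along the optical axis (not along the pixel's ray), 0 where there is no reading.
- optics.camera_model(name): a dict with "fx", "fy", "cx", "cy" (pixels), "dist_coeffs" ([k1, k2, p1, p2, k3] as OpenCV has them; the pictures are not rectified), "origin" and "rotation" of the camera in the world. Camera axes: x right, y down, z forward; pixel columns grow to the right and rows downward; lengths in m; the calibration is good to about 2 mm. A picture is of the moment at which its call begins. camera_model takes no time and is no camera call.
- job.close_job(): hands the job in, once; it reports no verdict.
Trained networks look in the newest picture that a camera, given by its name, has taken for a name from the list of things; names that differ only in an ending like _2 or _b are one class to them, and where a whole thing is asked for, a point or a joint stands for the part that bears it (a point fixed in the world has none). Each returns a list of dicts, best first, with "conf" (0 to 1); they miss things now and then, are a little off and sometimes report something else, mostly with a low value. They report only what shows in the picture. A call takes as long as a camera call. They do not tell look-alikes from the thing itself.
- regions_of(camera, name): "mask" (420x560 bool, what is visible of it).
- tip_of(camera, name): "at" ([x, y, z] in m, in world coordinates, good to about 4 mm: a listed point, or the origin of a listed thing).
The state is a dict: "clock": time; "q": joint angles; "qvel": joint speeds; "joint_torque": joint torques, N m; "tool_pos": TCP position; "tcp_rot": TCP orientation; "force": force on the tool from outside, world axes, zero at the start; "ft_torque": the same for the moment, N m; "width": finger opening in m.
Only numpy, scipy, OpenCV 4.12 (cv2) and the standard library are available. Lean on these libraries where they do the work, as an engineer would, in place of code of your own. Each camera call takes 0.05 s, during which the arm holds its last target.

## Working session

There is one attempt and no reset: what is moved stays moved. The work goes in short steps, Python scripts to look and compute and a tool call to move; the robot and the scene stay as the last step left them, time stands still between calls to the robot, and variables do not carry over. Pictures are saved under pics/ and viewed, and the job is handed in when it is done.

Besides the shell and the picture viewer there is one more tool, called after "Request:" as name(argument=value, ...) on one line, values as JSON. move_arm: Moves the arm, as the interface text tells. Its arguments: {"type":"object","properties":{"targets":{"type":"array"},"newtons":{"type":"number"}},"required":["targets"]}

```bash
mkdir -p pics
cat > h.py <<'E'
from workcell import sensors, optics, job, regions_of, tip_of
import numpy as np, cv2
E
python3 - <<'E'
from h import *
for c in ("top","side"):
    p,d=optics.read_camera(c); cv2.imwrite(f"pics/{c}0.png",p[:,:,::-1]); np.save(f"pics/{c}0d.npy",d)
    m=optics.camera_model(c); print(c,np.round(m["origin"],3),np.round(m["rotation"],3).tolist())
    for n in ("lever_top","key_middle_top","key_left_top","key_right_top","toaster"):
        print(n,[(np.round(r["at"],4).tolist(),round(r["conf"],2)) for r in tip_of(c,n)][:3])
s=sensors.state();print(s)
E
```

```text
top [0.451 0.035 1.278] [-2.195, 2.162, -0.09]
lever_top [([0.4606, -0.06, 0.152], 0.69)]
key_middle_top []
key_left_top [([0.3984, -0.3092, 0.0036], 0.61), ([0.5134, -0.0058, 0.1647], 0.6)]
key_right_top [([0.5296, -0.0824, 0.166], 0.38)]
toaster [([0.6191, -0.0235, -0.0033], 0.96)]
side [ 0.383 -0.872  0.933] [-2.285, 0.232, -0.08]
lever_top [([0.468, -0.0557, 0.1516], 0.85)]
key_middle_top [([0.5223, -0.0422, 0.1675], 0.45)]
key_left_top [([0.6046, -0.2382, 0.0059], 0.52), ([0.5185, -0.004, 0.1648], 0.38)]
key_right_top [([0.5268, -0.0851, 0.1633], 0.5)]
toaster [([0.6143, -0.0219, -0.0009], 0.87)]
{'clock': 0.6, 'q': array([ 9.53182146e-01,  2.58560672e-01,  1.53504138e+00,  1.10884924e-05,
        1.34800440e+00, -2.02773446e-01]), 'qvel': array([-0.00120108, -0.00082392,  0.00083359, -0.0018246 ,  0.00202974,
       -0.00147792]), 'joint_torque': array([ 7.69297935e-05, -4.45657253e+01, -2.90771180e+01, -2.11058668e-04,
        8.46090916e-04,  1.26777138e-05]), 'tool_pos': array([0.22162868, 0.50335286, 0.40471429]), 'tcp_rot': array([-2.63129901e+00, -1.71634450e+00,  2.63879729e-05]), 'force': array([ 0.5970437 , -0.33899749,  0.23845879]), 'ft_torque': array([0.00600437, 0.01231347, 0.01401589]), 'width': 0.08542022452127751}
```

View pics/top0.png

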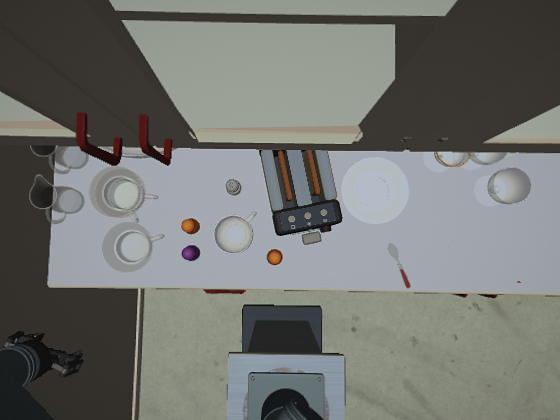

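View pics/side0.png

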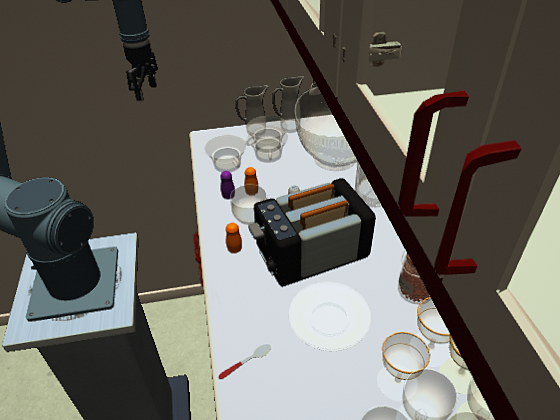

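```bash
cat >> h.py <<'E'
def cloud(c,d):
    m=optics.camera_model(c); K=np.array([[m["fx"],0,m["cx"]],[0,m["fy"],m["cy"]],[0,0,1]])
    v,u=np.mgrid[0:420,0:560]; uv=np.stack([u.ravel(),v.ravel()],1).astype(float)
    n=cv2.undistortPoints(uv[:,None],K,np.array(m["dist_coeffs"]))[:,0]
    R=m["rotation"]; R=np.array(R); R=R if R.shape==(3,3) else cv2.Rodrigues(R)[0]
    P=np.c_[n,np.ones(len(n))]*d.ravel()[:,None]
    W=P@R.T+np.array(m["origin"]); W[d.ravel()<=0]=np.nan
    return W.reshape(420,560,3)
def proj(c,pts):
    m=optics.camera_model(c); K=np.array([[m["fx"],0,m["cx"]],[0,m["fy"],m["cy"]],[0,0,1]])
    R=np.array(m["rotation"]); R=R if R.shape==(3,3) else cv2.Rodrigues(R)[0]
    rv=cv2.Rodrigues(R.T)[0]; t=-R.T@np.array(m["origin"])
    return cv2.projectPoints(np.array(pts,float),rv,t,K,np.array(m["dist_coeffs"]))[0][:,0]
E
python3 - <<'E'
from h import *
for c in ("top","side"):
    d=np.load(f"pics/{c}0d.npy"); W=cloud(c,d); 
    mk=regions_of(c,"toaster")[0]["mask"]
    P=W[mk]; P=P[~np.isnan(P[:,0])]; T=P[(P[:,2]>.15)&(P[:,2]<.172)]
    r=cv2.minAreaRect(T[:,:2].astype(np.float32)*1000); print(c,len(T),r, np.median(T[:,2]))
    for n in ("lever_top","dial"):
        rg=regions_of(c,n)
        if rg:
            Q=W[rg[0]["mask"]]; Q=Q[~np.isnan(Q[:,0])]
            print(n,rg[0]["conf"],len(Q),np.round(np.median(Q,0),4))
            if n=="lever_top":
                Q=Q[(Q[:,2]>.14)&(Q[:,2]<.158)]; print(cv2.minAreaRect(Q[:,:2].astype(np.float32)*1000),Q.mean(0))
    # cabinet
    H=W.reshape(-1,3); H=H[(H[:,2]>.3)&(abs(H[:,1]+.05)<.2)&(H[:,0]>.4)&(H[:,0]<1)]
    for z in np.arange(.3,1.2,.1):
        q=H[(H[:,2]>=z)&(H[:,2]<z+.1)]; print(round(z,1),len(q),q[:,0].min().round(3) if len(q) else '')
E
```

```text
top 3679 ((576.038330078125, -28.75371551513672), (246.63357543945312, 165.93896484375), 11.733427047729492) 0.15590495859455578
0.3 0 
0.4 4 0.624
0.5 20656 0.603
0.6 5494 0.597
0.7 3930 0.597
0.8 8230 0.598
0.9 13065 0.597
1.0 148 0.598
1.1 0 
side 3584 ((601.9259033203125, -26.16710662841797), (280.5697937011719, 171.9368438720703), 12.173318862915039) 0.15662178030821244
lever_top 0.76 1636 [ 0.6148 -0.0515  0.1653]
((580.1651611328125, -40.66557312011719), (255.68408203125, 110.02408599853516), 22.940658569335938) [ 0.57777734 -0.04099438  0.14916625]
dial 0.55 99 [ 0.4898 -0.1053  0.0687]
0.3 0 
0.4 1108 0.623
0.5 5209 0.603
0.6 7694 0.599
0.7 153 0.603
0.8 0 
0.9 0 
1.0 0 
1.1 0
```

```bash
cat > ov.py <<'E'
from h import *
import sys
def overlay(img,c,pose,lev=0.149,s=6,win=None):
    x,y,a=pose; ca,sa=np.cos(a),np.sin(a)
    def T(p): p=np.array(p,float); return np.c_[x+ca*p[:,0]-sa*p[:,1], y+sa*p[:,0]+ca*p[:,1], p[:,2]]
    u0,v0,u1,v1=win
    b=cv2.resize(img[v0:v1,u0:u1,::-1].copy(),None,fx=s,fy=s,interpolation=cv2.INTER_CUBIC)
    def L(p,col):
        q=(proj(c,T(p))-[u0-.5,v0-.5])*s
        cv2.polylines(b,[q.astype(int).reshape(-1,1,2)],True,col,1)
    L([[-.13,-.085,.16],[-.13,.085,.16],[.13,.085,.16],[.13,-.085,.16]],(0,255,0))
    L([[-.13,-.085,0],[-.13,.085,0],[-.13,.085,.16],[-.13,-.085,.16]],(255,255,0))
    L([[-.167,-.023,lev],[-.167,.023,lev],[-.141,.023,lev],[-.141,-.023,lev]],(0,0,255))
    t=np.linspace(0,6.28,24)
    for k in (-.04,0,.04): L(np.c_[-.097+.009*np.cos(t),k+.009*np.sin(t),0*t+.167],(255,0,255))
    L(np.c_[0*t-.144,-.048+.016*np.cos(t),.062+.016*np.sin(t)],(0,255,255))
    return b
E
python3 - <<'E'
from ov import *
pose=(0.618,-0.0295,np.radians(10.5))
for c,w in (("top",(255,140,355,250)),("side",(235,170,385,290))):
    img=cv2.imread(f"pics/{c}0.png")[:,:,::-1]
    cv2.imwrite(f"pics/ov_{c}1.png",overlay(img,c,pose,s=5,win=w))
E
```

```text
(no output)
```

View pics/ov_top1.png

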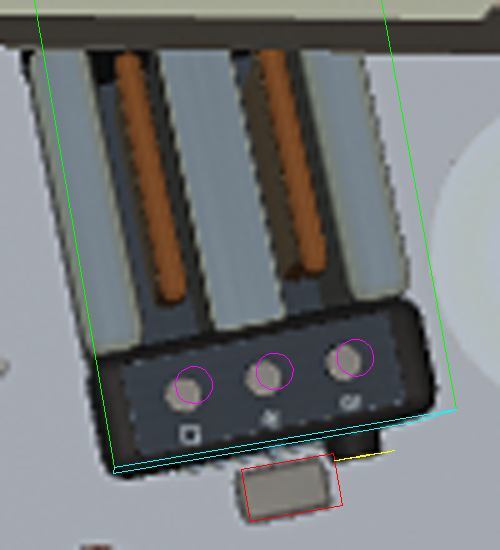

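View pics/ov_side1.png

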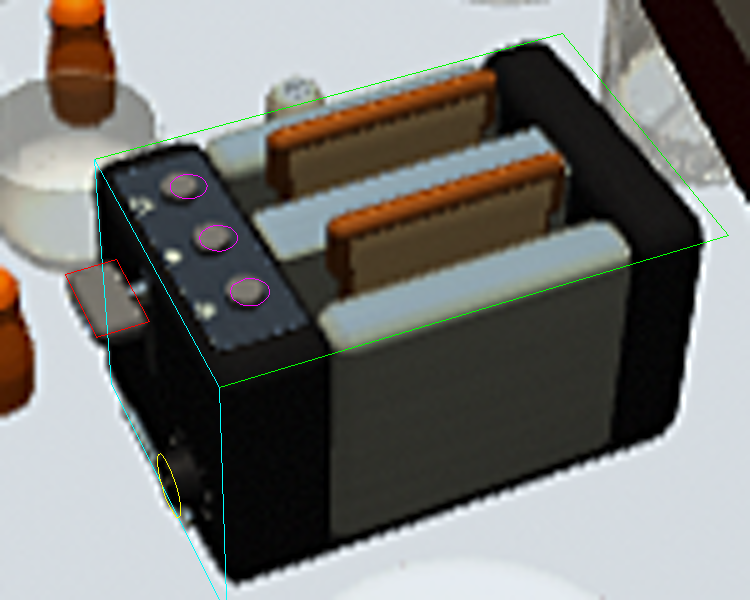

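Run:
```python
from ov import *
from scipy.optimize import least_squares
O=[[-.097,.04,.167],[-.097,0,.167],[-.097,-.04,.167],[-.141,.023,.149],[-.141,-.023,.149],[-.167,-.023,.149],[-.167,.023,.149]]
O=np.array(O)
uv={"top":np.array([(183,392),(262,378),(344,362),(240,467),(323,456),(330,506),(248,519)])/5+[255-.5,140-.5],
 "side":np.array([(184,186),(213,237),(245,290),(117,260),(148,322),(97,336),(66,274)])/5+[235-.5,170-.5]}
def T(p):
    x,y,a=p; ca,sa=np.cos(a),np.sin(a)
    return np.c_[x+ca*O[:,0]-sa*O[:,1], y+sa*O[:,0]+ca*O[:,1], O[:,2]]
for cs in (["top"],["side"],["top","side"]):
    f=lambda p: np.concatenate([(proj(c,T(p))-uv[c]).ravel() for c in cs])
    r=least_squares(f,[.618,-.03,.18]); p=r.x
    print(cs,np.round(p,4),np.degrees(p[2]),"rms px",np.sqrt(np.mean(r.fun**2)))
    print(np.round(T(p)[[0,1,2]],4).tolist(), np.round(T(p)[3:].mean(0),4))
pose=p
for c,w in (("top",(255,140,355,250)),("side",(235,170,385,290))):
    img=cv2.imread(f"pics/{c}0.png")[:,:,::-1]
    cv2.imwrite(f"pics/ov_{c}2.png",overlay(img,c,pose,s=5,win=w))
```

```text
['top'] [ 0.6162 -0.022   0.2075] 11.88959352694548 rms px 0.7395491923594956
[[0.513, -0.0029, 0.167], [0.5213, -0.042, 0.167], [0.5295, -0.0811, 0.167]] [ 0.4655 -0.0537  0.149 ]
['side'] [ 0.6168 -0.0274  0.194 ] 11.112587199047548 rms px 0.36946776549568283
[[0.5139, -0.0068, 0.167], [0.5216, -0.0461, 0.167], [0.5294, -0.0853, 0.167]] [ 0.4657 -0.0571  0.149 ]
['top', 'side'] [ 0.6166 -0.024   0.2018] 11.564744653548347 rms px 0.7331686196254057
[[0.5135, -0.0042, 0.167], [0.5215, -0.0434, 0.167], [0.5296, -0.0826, 0.167]] [ 0.4657 -0.0548  0.149 ]
```

View pics/ov_top2.png

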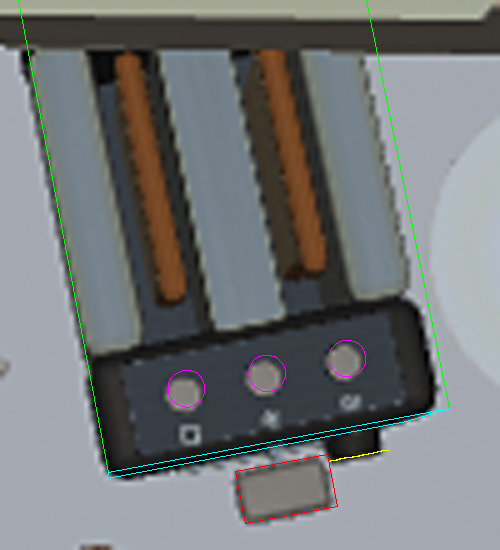

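View pics/ov_side2.png

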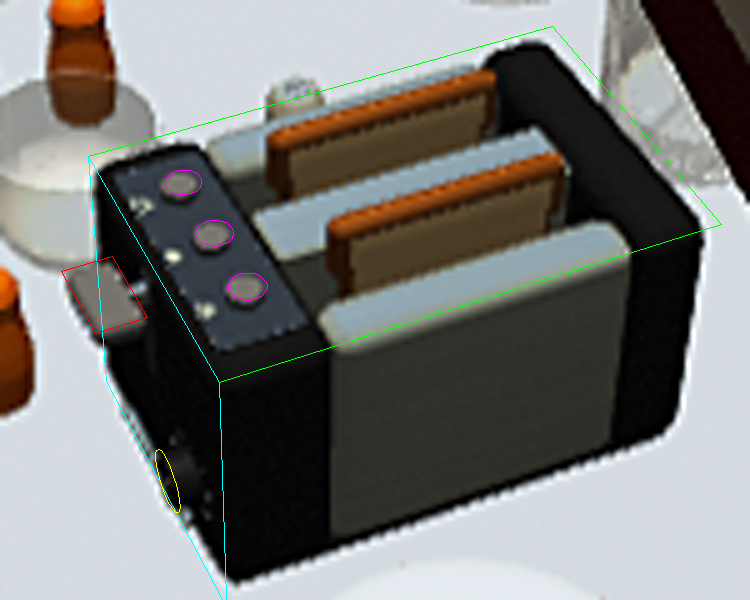

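Request:
move_arm(targets=[[0,22,-51,0,0,0,3.5],[0,22,-51,0,0,0,3.5],[0,22,-51,0,0,0,3.5],[0,22,-51,0,0,0,3.5],[0,22,-51,0,0,0,3.5]], newtons=60)

```text
clock: 1.52
tool_pos: [0.332, 0.2468, 0.405]
tcp_rot: [2.337, 2.099, 0.002]
force: [0.2, 1.0, 0.4]
width: 0.0001
```

Request:
move_arm(targets=[[0,22,-51,0,0,0,3.5],[0,22,-51,0,0,0,3.5],[0,22,-51,0,0,0,3.5],[0,22,-51,0,0,0,3.5],[0,22,-51,0,0,0,4]])

```text
clock: 2.15
tool_pos: [0.442, -0.0085, 0.405]
tcp_rot: [1.98, 2.438, 0.001]
force: [0.2, 1.5, -0.5]
width: -0.0002
```

Request:
move_arm(targets=[[0,20,-49,0,0,0,0],[0,0,0,0,0,0,0],[0,0,0,0,0,0,0]])

```text
clock: 2.52
tool_pos: [0.4614, -0.0555, 0.4045]
tcp_rot: [-1.983, -2.435, -0.0]
force: [-0.3, 0.6, -0.4]
width: -0.0
```

Run:
```python
from h import *
s=sensors.state(); R=cv2.Rodrigues(s["tcp_rot"])[0]
print(s["clock"],s["tool_pos"],s["width"],s["force"],R.round(3).tolist(),s["q"].round(2))
print("xyaw",np.degrees(np.arctan2(R[1,0],R[0,0])), "need mm",(np.array([.4626,-.0557,.34])-s["tool_pos"])*1000)
```

```text
2.525 [ 0.46135006 -0.05548491  0.40446326] -3.0752925151908566e-05 [-0.34263443  0.57016621 -0.40612747] [[-0.202, 0.979, -0.001], [0.979, 0.202, 0.001], [0.001, -0.001, -1.0]] [-0.36  0.1   1.73  0.    1.31 -2.14]
xyaw 101.6793768455802 need mm [  1.24993511  -0.21509073 -64.46325533]
```

Request:
move_arm(targets=[[0,1,0,-30,0,0,0],[0,0,0,-30,0,0,0],[0,0,0,-8,0,0,0],[0,0,0,0,0,0,0]])

```text
clock: 3.02
tool_pos: [0.4625, -0.0547, 0.337]
tcp_rot: [-1.981, -2.438, 0.0]
force: [-0.4, -0.5, -0.2]
width: 0.0001
```

Run:
```python
from ov import *
a=[]
for c,w in (("top",(245,150,375,270)),("side",(215,110,345,290))):
    img,d=optics.read_camera(c)
    o=overlay(img,c,(.6166,-.024,.2018),s=5 if c=="top" else 4,win=w)
    o=cv2.resize(o,(390,500) if c=="side" else (400,370)); cv2.imwrite(f"pics/a_{c}.png",o)
    a.append(cv2.copyMakeBorder(o,0,500-o.shape[0],0,0,cv2.BORDER_CONSTANT))
cv2.imwrite("pics/a.png",np.hstack(a)); print(sensors.state()["tool_pos"])
```

```text
[ 0.4629992  -0.05525719  0.33790942]
```

View pics/a.png

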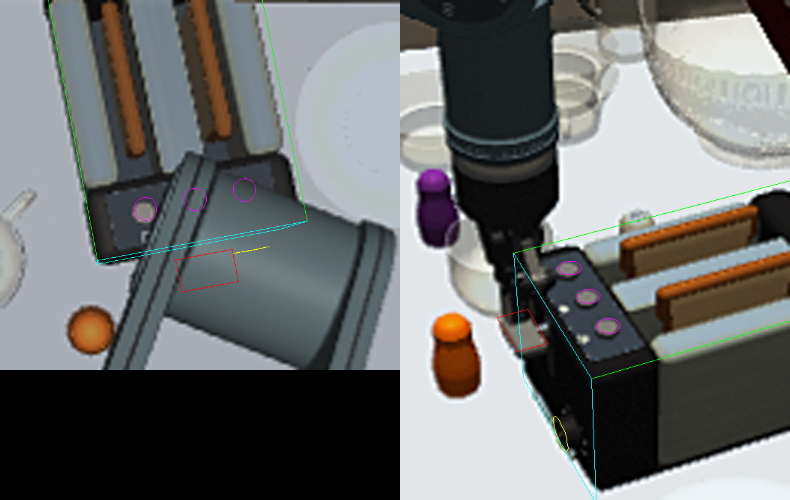

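The side view shows the shut fingertips just above the grey paddle (about pixel 512,315), clear of the front face, so I'll press down.

Request:
move_arm(targets=[[0,0,0,-8,0,0,0],[0,0,0,-6,0,0,0],[0,0,0,-5,0,0,0],[0,0,0,-5,0,0,0],[0,0,0,0,0,0,0]])

```text
clock: 3.75
tool_pos: [0.4627, -0.0557, 0.3125]
tcp_rot: [-1.983, -2.437, -0.0]
force: [0.3, -0.4, 1.6]
width: 0.0002
```

Request:
move_arm(targets=[[0,0,0,-5,0,0,0],[0,0,0,-4,0,0,0],[0,0,0,-4,0,0,0],[0,0,0,0,0,0,0]])

```text
clock: 4.25
tool_pos: [0.4624, -0.0556, 0.2991]
tcp_rot: [-1.982, -2.436, 0.001]
force: [0.1, -0.1, 0.3]
width: 0.0001
```

Run:
```python
from ov import *
img,d=optics.read_camera("side")
cv2.imwrite("pics/b.png",overlay(img,"side",(.6166,-.024,.2018),lev=.127,s=5,win=(225,150,375,270))); print(sensors.state()["tool_pos"],sensors.state()["force"])
```

```text
[ 0.46252561 -0.05558688  0.29928399] [ 0.53487861 -0.19692063  0.59108018]
```

View pics/b.png

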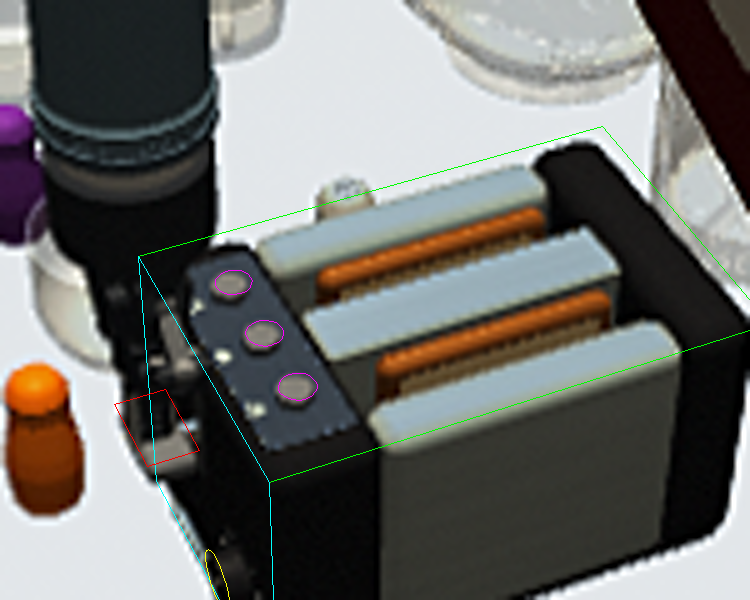

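The paddle (about 170,440) and the bread are going down, and the toaster has not moved. I'll keep going.

Request:
move_arm(targets=[[0,0,0,-4,0,0,0],[0,0,0,-4,0,0,0],[0,0,0,-4,0,0,0],[0,0,0,-2,0,0,0],[0,0,0,0,0,0,0]])

```text
clock: 4.92
tool_pos: [0.4625, -0.0555, 0.2863]
tcp_rot: [-1.982, -2.437, 0.0]
force: [-2.8, 1.1, 7.9]
width: -0.0001
```

Request:
move_arm(targets=[[0,0,0,-1,0,0,0],[0,0,0,0,0,0,0],[0,0,0,15,0,0,0],[0,0,0,40,0,0,0],[0,0,0,40,0,0,0]])

```text
clock: 5.55
tool_pos: [0.4625, -0.0556, 0.3804]
tcp_rot: [-1.982, -2.436, 0.0]
force: [0.9, -0.1, 0.6]
width: 0.0
```

Run:
```python
from ov import *
img,d=optics.read_camera("side")
cv2.imwrite("pics/c.png",overlay(img,"side",(.6166,-.024,.2018),lev=.113,s=5,win=(225,150,375,270))); print(sensors.state()["tool_pos"],sensors.state()["force"])
img,d=optics.read_camera("top");print("k",[(r["at"],r["conf"]) for r in tip_of("side","key_middle_top")],[(r["at"],r["conf"]) for r in tip_of("side","toaster")])
```

```text
[ 0.4638297  -0.05595916  0.38595248] [ 1.82416863 -0.53222567  3.33026694]
k [([0.5171, -0.0451, 0.1675], 0.39)] [([0.6156, -0.0216, 0.0042], 0.72)]
```

View pics/c.png

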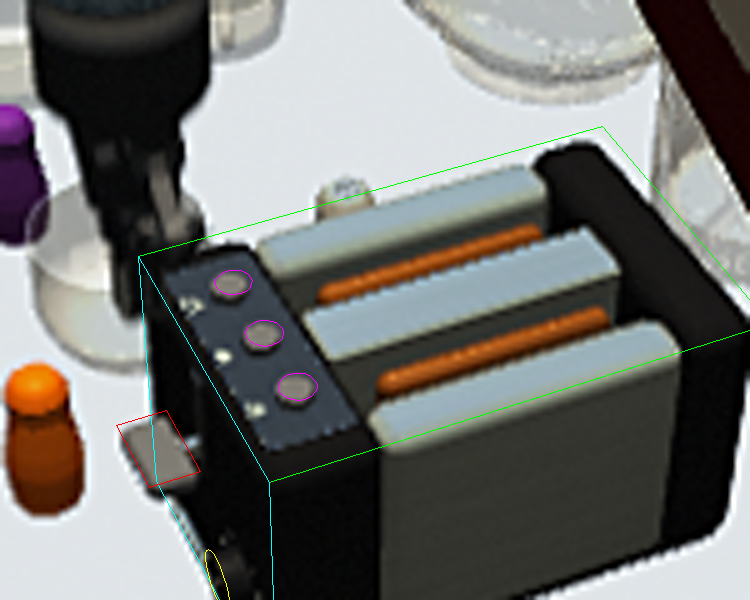

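The lever stays down (paddle at about 160,450, matching the fully-down overlay) and the bread is sunk. Next I'll go above the defrost key at about (262,333).

Request:
move_arm(targets=[[0,20,4,0,0,0,0],[0,20,4,-8,0,0,0],[0,18,4,-10,0,0,0],[0,0,0,-10,0,0,0],[0,0,0,0,0,0,0]])

```text
clock: 6.38
tool_pos: [0.5196, -0.0434, 0.3496]
tcp_rot: [-1.98, -2.434, 0.003]
force: [-0.1, -0.8, -0.5]
width: 0.0001
```

Run:
```python
from ov import *
a=[]
for c,w in (("top",(245,150,375,270)),("side",(215,140,345,270))):
    img,d=optics.read_camera(c)
    o=overlay(img,c,(.6166,-.024,.2018),lev=.113,s=5,win=w)
    a.append(cv2.resize(o,(400,400)))
cv2.imwrite("pics/d.png",np.hstack(a)); print(sensors.state()["tool_pos"],sensors.state()["force"])
```

```text
[ 0.51997117 -0.04367396  0.35122767] [-0.51247131 -0.15467289  0.07037283]
```

View pics/d.png

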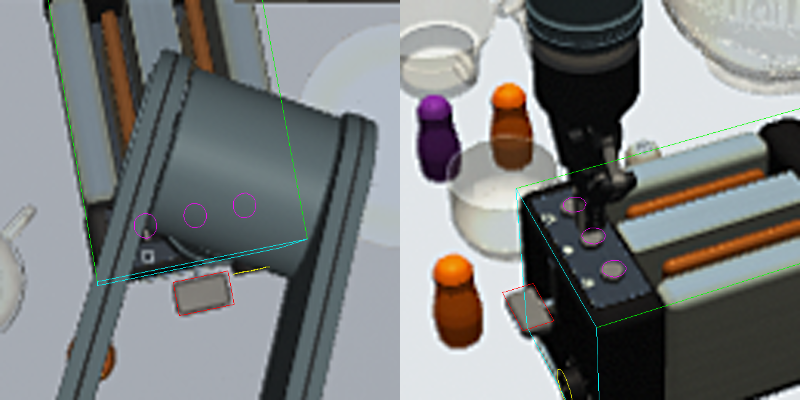

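Request:
move_arm(targets=[[0,1,0,-5,0,0,0],[0,0,0,-4,0,0,0],[0,0,0,0,0,0,0]])

```text
clock: 6.85
tool_pos: [0.5214, -0.0436, 0.3425]
tcp_rot: [-1.983, -2.436, 0.0]
force: [0.2, 0.3, -0.2]
width: 0.0001
```

Request:
move_arm(targets=[[0,0,0,-1,0,0,0],[0,0,0,-1,0,0,0],[0,0,0,0,0,0,0]])

```text
clock: 7.22
tool_pos: [0.5216, -0.0436, 0.3407]
tcp_rot: [-1.983, -2.437, 0.0]
force: [0.7, 0.7, -0.1]
width: 0.0
```

Run:
```python
from h import *
s=sensors.state();print(s["tool_pos"],s["force"],s["ft_torque"])
```

```text
[ 0.52162522 -0.04360875  0.34066482] [ 0.65611689  0.66899823 -0.12792224] [0.00675327 0.02842497 0.00878122]
```

Request:
move_arm(targets=[[0,0,0,-1,0,0,0],[0,0,0,-1,0,0,0],[0,0,0,0,0,0,0]])

```text
clock: 7.6
tool_pos: [0.5217, -0.0436, 0.3388]
tcp_rot: [1.983, 2.437, 0.0]
force: [-0.0, 0.2, 1.8]
width: -0.0001
```

Request:
move_arm(targets=[[0,0,0,-1,0,0,0],[0,0,0,0,0,0,0]])

```text
clock: 7.85
tool_pos: [0.5217, -0.0436, 0.3378]
tcp_rot: [1.983, 2.437, 0.0]
force: [-0.4, 0.8, 2.7]
width: 0.0001
```

Request:
move_arm(targets=[[0,0,0,-1,0,0,0],[0,0,0,0,0,0,0]])

```text
clock: 8.1
tool_pos: [0.5217, -0.0436, 0.3368]
tcp_rot: [1.983, 2.437, 0.0]
force: [-0.3, -0.5, 2.2]
width: 0.0002
```

Request:
move_arm(targets=[[0,0,0,-0.5,0,0,0],[0,0,0,0,0,0,0]])

```text
clock: 8.35
tool_pos: [0.5217, -0.0436, 0.3364]
tcp_rot: [1.982, 2.437, 0.0]
force: [-0.9, 0.8, 3.7]
width: -0.0002
```

Request:
move_arm(targets=[[0,0,0,-0.5,0,0,0],[0,0,0,0,0,0,0]])

```text
clock: 8.6
tool_pos: [0.5216, -0.0436, 0.3363]
tcp_rot: [1.982, 2.437, 0.0]
force: [-1.5, 0.3, 8.8]
width: -0.0001
```

The force jumped to 8.8 N and z stalled at 0.3363, so the tip is at 0.163 m, the fully pressed height. I'll take a quick look, then retreat.

Run:
```python
from ov import *
img,d=optics.read_camera("side")
cv2.imwrite("pics/e.png",cv2.resize(img[150:270,215:345,::-1],None,fx=5,fy=5,interpolation=cv2.INTER_CUBIC))
```

```text
(no output)
```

View pics/e.png

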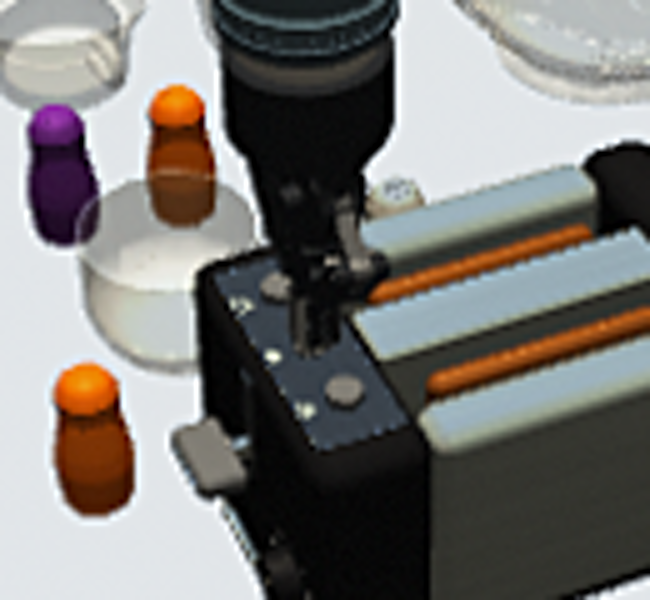

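Request:
move_arm(targets=[[0,0,0,5,0,0,0],[0,0,0,20,0,0,0],[0,-20,0,30,0,0,0],[0,-40,20,20,0,0,0],[0,-40,40,0,0,0,0]])

```text
clock: 9.28
tool_pos: [0.4213, 0.0161, 0.4119]
tcp_rot: [1.984, 2.433, 0.002]
force: [-0.3, 1.4, 0.6]
width: -0.0003
```

Request:
move_arm(targets=[[0,-10,50,0,0,0,0],[0,-10,50,0,0,0,0],[0,-10,50,0,0,0,0],[0,0,50,0,0,0,0],[0,0,0,0,0,0,0]])

```text
clock: 9.9
tool_pos: [0.3909, 0.219, 0.4104]
tcp_rot: [-1.976, -2.441, 0.0]
force: [-0.2, -0.3, -0.0]
width: -0.0001
```

Run:
```python
from ov import *
a=[]
for c,w in (("top",(245,150,375,270)),("side",(235,160,365,290))):
    img,d=optics.read_camera(c); cv2.imwrite(f"pics/f_{c}.png",img[:,:,::-1])
    o=overlay(img,c,(.6166,-.024,.2018),lev=.113,s=5,win=w)
    a.append(cv2.resize(o,(400,400)))
cv2.imwrite("pics/f.png",np.hstack(a)); print(sensors.state()["tool_pos"],sensors.state()["force"],sensors.state()["clock"])
```

```text
[0.39134979 0.21652858 0.41026663] [ 0.00069829  0.07261986 -0.47285304] 10.0
```

View pics/f.png

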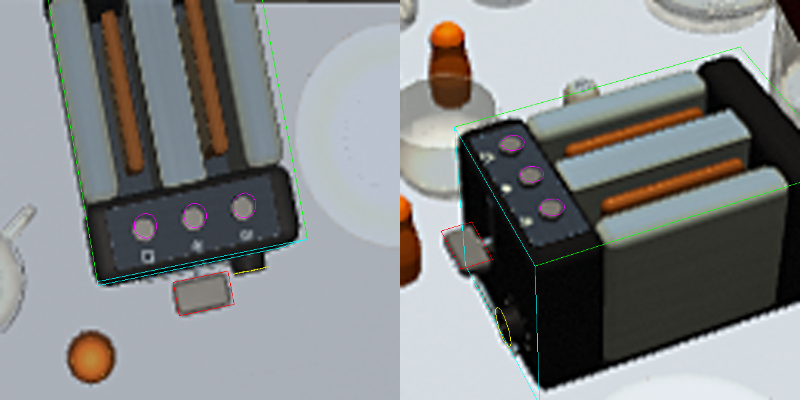

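View pics/f_top.png

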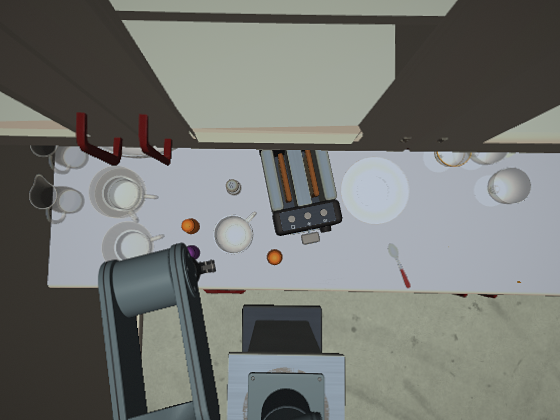

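The lever is still down, the bread is sunk, the toaster and crockery have not moved, and the hand is clear at z = 0.41.

```bash
python3 -c "
from h import *
print(job.close_job())"
```

```text
the job is handed in; nothing more can be done
None
```

The toaster is started: the lever is latched down with the bread sunk, and the defrost key was pressed right down afterwards. The job was handed in at about 10 s on the robot's clock.

- **Lever:** I pushed the paddle down with the shut fingertips to about 113 mm above the worktop, its fully-down height. It stayed there after I let go, in every later picture.
- **Defrost key:** I pressed it in steps of 0.5 to 1 mm until it stopped. The fingertips were then at about 163 mm, the key's fully pressed height, and the highest force I read was 8.8 N, against the 20 N limit. The picture taken then shows the fingers on the middle key only, with the keys on either side visible and standing out.
- **Last pictures:** With the hand away, the toaster, lever and keys match the fitted outline, and I saw no change in the crockery or spoon.
- **Where checks disagreed:** The two cameras differed by about 4 mm on the middle key's sideways position, so I used a joint fit of both. The top camera could not see the fingertips during the pressing, so those checks rest on the side camera and the force reading.
- **Not measured:** I did not measure the dial's angle. The fingers went nowhere near it.

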